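# Set the grinding cup on its base and run it on the third click

### The arm

A 6-joint arm with a two-finger parallel gripper is mounted at the origin on a cart in front of the work surface, level with it; the furniture and walls round the work are solid. World frame = base frame: x ahead of the robot, y to its left, z up, the work surface at z = 0. Lengths are in m, angles in rad, forces in N, time in s.
With the tool pointing down it reaches from about 0.425 to 0.95 m from the base axis. Payload 3.5 kg.
Tool frame: the origin (TCP) lies between the finger pads; the fingertips stand 22 mm ahead of it and the grasp point (between the pads) lies 3 mm ahead of it (ctrl.nose_length is the z of the fingertips in the tool frame, in m); z points along the fingers, y is the line along which they close (so a half turn about z gives the same grasp; the last joint's range is limited). The gripper opens to 85 mm and grips with 20 to 120 N. Pads are 22 mm wide; open, the fingers measure 114 mm over their backs; the gripper's body (76 mm by 85 mm) begins 54 mm behind the grasp point. The pads swing forward as they close: fully open they stand 13 mm farther back than shut.
Start: joints at [0.985, 0.286, 1.577, -0, 1.279, -0.15], TCP at [0.285, 0.612, 0.253] pointing down, gripper open.
Joint ranges: [-2.77, 2.77], [-0.9, 2.22], [0.21, 2.48], [-1.53, 4.67], [0.24, 2.81], [-2.84, 2.84]. Speed limits (rad/s): [2.79, 2.79, 3.14, 3.14, 3.14, 3.14].

### API

Orientations are given as a unit quaternion [x, y, z, w].
In Python, from plant import ctrl gives the robot as it stands. The module is installed in compiled form; this text tells all that it offers.
- The arm moves only by the tool send_rows, never from a script. Its argument "rows" is text: rows parted by semicolons, each of 7 numbers parted by spaces: the turn, a rotation vector about the tool's x, y, z in shares of 360 degrees (1.0 is 360 degrees), then the shift along the tool's x, y, z in normalised numbers (1 is 500 mm), then the opening, from -1 (shut) to 1 (fully open). A call has 1 to 8 rows; each row is the pose to reach, as a shift and turn from the pose commanded when the call began, along the tool's axes at that moment; what a row does not reach only later rows make up. A row lasts 1/8 s, in which the tool goes at most 62.5 mm and 10.7 degrees, less where a joint would pass 70% of its speed; a pose out of reach is approached as far as the arm can. No shift or turn number may pass 1 either way. A call with a gripper value outside its range is refused whole. The fingers move at their own pace and stop on an object; "grip_force" is the grip in N (left out, the last holds). Time passes only in rows, so rows that repeat a pose let the fingers close. It gives the time, the measured TCP pose, the force, the opening and the grip force at its end, in the units of the state.
- ctrl.get_state(): the state, without advancing time (a new reading comes with each control period).
- ctrl.read_camera(name): name is "scene" or "top" or "wrist"; returns a dict with "color" (480x640x3 uint8, red, green, blue), "fx", "fy", "cx", "cy" (pixels), "extrinsics" (4x4, takes a point from world to camera coordinates). Camera axes: x right, y down, z forward; pixel columns grow to the right and rows downward; lengths in m; the calibration is good to about 2 mm. A picture is of the moment at which its call begins. There is no depth.
- ctrl.sign_off(): hands the job in; it is judged then, once.
Trained networks look in a picture, given as the dict that the camera call returned (one of the last four; its "shot" number tells which), for a name from the list of things; names that differ only in an ending like _2 or _b are one class to them, and where a whole thing is asked for, a point or a joint stands for the part that bears it (a point fixed in the world has none). Each returns a list of dicts, best first, with "p" (0 to 1); they miss things now and then, are a little off and sometimes report something else, mostly with a low value. They report only what shows in the picture. A call takes as long as a camera call. They do not tell look-alikes from the thing itself.
- ctrl.look_for(picture, target): "position" ([x, y, z] in m, in the coordinates of the camera as it stood for that picture, good to about 4 mm: the middle of the surface that is visible of it).
The state is a dict: "time": time; "qpos": joint angles; "dq": joint speeds; "joint_efforts": joint torques, N m; "eef_pos": TCP position; "tcp_rot": TCP orientation; "contact_force": force on the tool from outside, world axes, zero at the start; "wrist_torque": the same for the moment, N m; "opening": opening from 0.0 (shut) to 1.0 (fully open); "finger_force": force on a finger pad.
Only numpy, scipy, OpenCV 4.12 (cv2) and the standard library are available. Lean on these libraries where they do the work, as an engineer would, in place of code of your own. Each camera call takes 0.05 s, during which the arm holds its last target. There are 200 camera calls.

### The job

Grind the spice in the closed steel grinding cup: pick the cup up by its round lid grip, lower it gently, without dropping it, upright and fully home into the open collar of the white grinder base, and let go of it. Then take the base's spring-return dial by its bar, turn it clockwise (seen from above) past the first and second clicks to the third, never on to the fourth, and finish still holding it there against its spring, because the grinder runs only while the dial is held. Leave the spice jar and the two shakers standing where they are, and the cup standing home.

Things in the scene. Friction and masses are not known exactly. Their poses are not given: they have to be found in the camera images.
- grinder: White grinder base, fixed to the worktop, about 255 mm long (x) by 120 mm wide (y). Origin at the middle of its underside; its x axis runs from the dial end (-x, deck 64 mm high, dial axis at x = -80 mm) to the collar end (+x, collar axis at x = +70 mm, rim 78 mm high), z up.
- well (a point): Centre of the floor of the collar's round well, 52 mm above the worktop. The bore is 60 mm across and 26 mm deep, with a steel rim flared to 63 mm; the collar is about 96 mm across outside at the rim. z up.
- cup: Closed grinding cup, 104 mm tall, 0.3 kg: black foot 56 mm across, 28 mm high (chamfered to 50 mm below), steel body 66 mm across, black lid 68 mm across, on it a round black grip 38 mm across from 77 to 104 mm up. Origin at the centre of its underside, z up. Home in the collar its foot rests on the well's floor (origin at point well) and the steel body stands 2 mm above the rim.
- dial_grip (a point): Point on the dial's vertical axis, 93 mm above the worktop, in the bar that one grips. The black bar is 50 mm long along this point's x axis (the white pointer line is at its +x end), 14 mm thick along its y, and stands from 75 to 104 mm above the worktop on a round skirt 60 mm across; z up. The point turns with the dial.
- dial (a joint): Dial angle in rad: 0 at rest (off; pointer 0.8 rad counter-clockwise of the base's +x), growing clockwise seen from above. Clicks at 0.4, 0.8, 1.2 (third) and 1.6 (fourth, end stop), each marked on the deck by a dot, larger dot by dot. Let go, it springs back to 0 from anywhere: about 0.06 N m at 0 rising to 0.12 N m at the third click; each click adds or takes off up to about 0.04 N m.
- spice_jar: Spice jar with a black cap, 40 mm across, 105 mm tall, standing near the worktop's front edge (another like it stands far back at the wall); a bystander. Origin at the centre of its underside.
- shaker: Pepper shaker with a pierced round top, 44 mm across, 90 mm tall, standing near the worktop's front edge; a bystander. Origin at the centre of its underside.
- shaker_2: Second shaker like the first, 44 mm across, 90 mm tall, standing between the grinder and the hob; a bystander. Origin at the centre of its underside.
Mind the look-alikes: they are no part of the job. Leave any purple look-alike of the cup alone.

How it is judged:
By the outcome, as a careful person would: the job done as asked, in the order asked, and still so for the second after the job is handed in, while the arm keeps its last pose, push and grip.
It also fails if it takes over 51 s, if anything falls off the work surface, if the arm or the gripper's body presses on something with over 40 N, if the wrist force passes 120 N, or if a joint passes its speed limit or range.

## Working session

There is one attempt and no reset: what is moved stays moved. The work goes in short steps, Python scripts to look and compute and a tool call to move; the robot and the scene stay as the last step left them, time stands still between calls to the robot, and variables do not carry over. Pictures are saved under pics/ and viewed, at most 10 in all, crops included, and the job is handed in when it is done.

Besides the shell and the picture viewer there is one more tool, called after "Emit:" by a JSON object that holds its "op" and its "data", one argument or row to a line. send_rows: Moves the arm, as the interface text tells. Its arguments: {"type":"object","properties":{"rows":{"type":"string"},"grip_force":{"type":"number"}},"required":["rows"]}

```bash
mkdir -p pics; cat > h.py <<'E'
import numpy as np, cv2
from scipy.spatial.transform import Rotation as R
from plant import ctrl
def w(pic,p):
    E=np.array(pic["extrinsics"]); return E[:3,:3].T@(np.array(p)-E[:3,3])
def px(pic,P):
    E=np.array(pic["extrinsics"]); c=E[:3,:3]@np.array(P)+E[:3,3]
    return np.array([pic["fx"]*c[0]/c[2]+pic["cx"],pic["fy"]*c[1]/c[2]+pic["cy"]])
def plane(pic,u,v,z):
    E=np.array(pic["extrinsics"]); o=-E[:3,:3].T@E[:3,3]
    d=E[:3,:3].T@np.array([(u-pic["cx"])/pic["fx"],(v-pic["cy"])/pic["fy"],1]); return o+d*(z-o[2])/d[2]
def save(pic,n,crop=None,s=1):
    im=cv2.cvtColor(np.array(pic["color"]),cv2.COLOR_RGB2BGR)
    if crop: a,b,c,d=crop; im=im[b:d,a:c]
    cv2.imwrite(f"pics/{n}.png",cv2.resize(im,None,fx=s,fy=s,interpolation=cv2.INTER_CUBIC))
E
cat > a.py <<'E'
from h import *
np.set_printoptions(precision=3,suppress=True)
for n in ("scene","top"):
    p=ctrl.read_camera(n); save(p,n+"0")
    E=np.array(p["extrinsics"]); print(n,-E[:3,:3].T@E[:3,3])
    for t in ("cup","grinder","dial_grip","spice_jar","shaker"):
        for d in ctrl.look_for(p,t)[:4]:
            P=w(p,d["position"]); print(t,round(d["p"],2),P,px(p,P).round())
s=ctrl.get_state(); print(s["time"],s["eef_pos"],s["tcp_rot"],s["opening"],ctrl.nose_length)
E
python3 a.py
```

```text
scene [-0.021 -0.532  0.586]
cup 0.95 [ 0.397 -0.271  0.074] [401. 379.]
cup 0.84 [ 0.64  -0.226  0.073] [466. 289.]
grinder 0.56 [ 0.553 -0.048  0.062] [355. 274.]
dial_grip 0.7 [ 0.491 -0.026  0.074] [323. 278.]
spice_jar 0.74 [0.414 0.25  0.063] [198. 242.]
shaker 0.71 [ 0.548 -0.272  0.049] [459. 339.]
shaker 0.63 [ 0.554 -0.049  0.063] [356. 273.]
shaker 0.58 [0.391 0.122 0.044] [228. 280.]
top [0.444 0.024 0.945]
cup 0.86 [ 0.409 -0.252  0.082] [474. 311.]
cup 0.72 [ 0.649 -0.209  0.077] [444. 192.]
grinder 0.94 [ 0.579 -0.028  0.067] [355. 229.]
dial_grip 0.83 [ 0.496 -0.01   0.071] [348. 270.]
spice_jar 0.67 [0.423 0.256 0.109] [209. 312.]
shaker 0.73 [ 0.554 -0.254  0.076] [469. 237.]
shaker 0.69 [0.402 0.129 0.086] [278. 321.]
0.6 [0.285 0.612 0.253] [0.216 0.976 0.    0.   ] 1.0002278653207801 0.022
```

View pics/scene0.png

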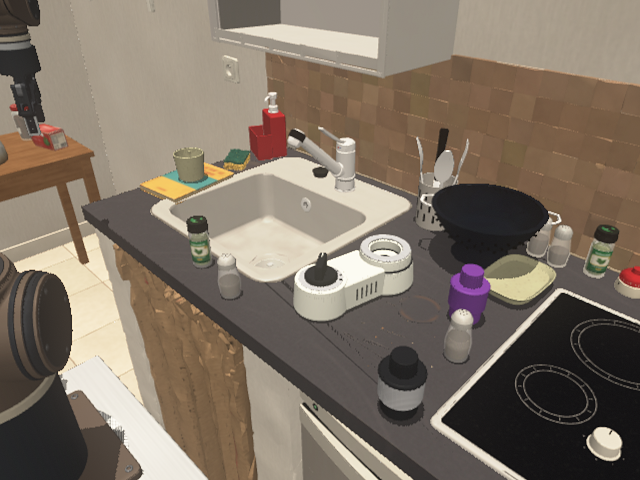

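View pics/top0.png

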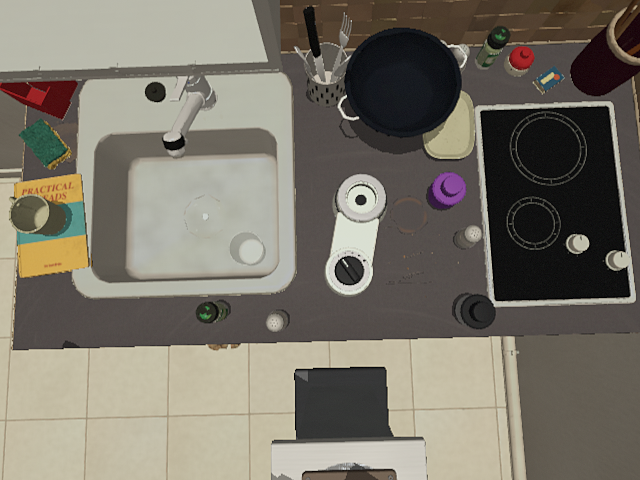

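```bash
cat > b.py <<'E'
from h import *
np.set_printoptions(precision=3,suppress=True)
t=ctrl.read_camera("top"); s=ctrl.read_camera("scene")
a=cv2.resize(np.array(t["color"])[165:340,325:505],None,fx=3.2,fy=3.2,interpolation=3)
cv2.imwrite("pics/c1.png",a[:,:,::-1])
b=cv2.resize(np.array(s["color"])[220:425,285:500],None,fx=2.8,fy=2.8,interpolation=3)
cv2.imwrite("pics/c2.png",b[:,:,::-1])
E
python3 b.py
```

```text
(no output)
```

View pics/c1.png

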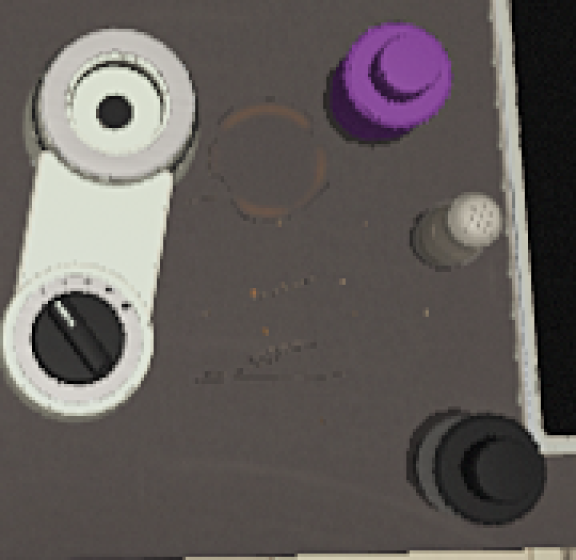

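View pics/c2.png

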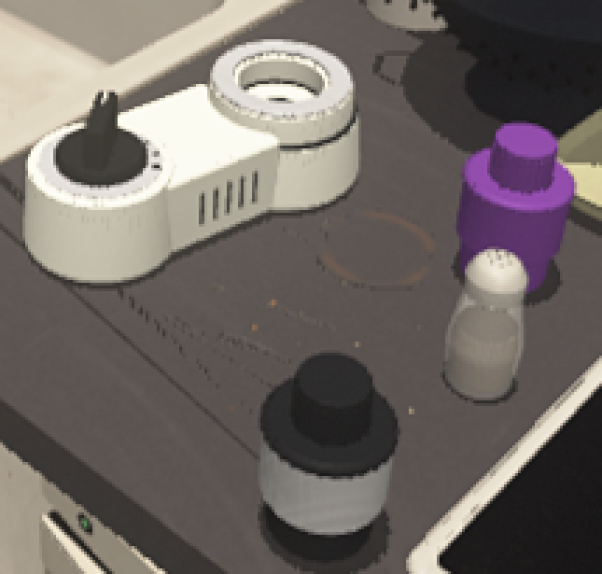

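The c1 crop shows two cups. The steel/black one has its lid grip at top-image (482,311) and scene (404,353). The purple one is at top (454,185) and is the look-alike. The steel/black cup fits the description, so it's the target. The collar is at top (361.7,198) and scene (386,249). The dial is at top (349.5,270.5), with its pointer up and to the left.

```bash
cat > c.py <<'E'
from h import *
np.set_printoptions(precision=4,suppress=True)
t=ctrl.read_camera("top"); s=ctrl.read_camera("scene")
def tri(a,b):
    f=lambda p:p["fx"]
    P=[np.array([[p["fx"],0,p["cx"]],[0,p["fy"],p["cy"]],[0,0,1]])@np.array(p["extrinsics"])[:3] for p in (t,s)]
    X=cv2.triangulatePoints(P[0],P[1],np.array(a,float).reshape(2,1),np.array(b,float).reshape(2,1)).ravel(); X=X[:3]/X[3]
    return X,px(t,X)-a,px(s,X)-b
print("grip",tri((482.2,311.2),(404,353)),plane(t,482.2,311.2,.104))
print("rim",tri((361.7,198.1),(385.7,249.3)),plane(t,361.7,198.1,.078))
d=plane(t,349.4,270.6,.075);c=plane(t,361.7,198.1,.078)
print("dial",d,"well",plane(t,361,200,.052),np.hypot(*(c-d)[:2]),np.degrees(np.arctan2((c-d)[1],(c-d)[0])))
# pointer line ends
a=plane(t,325+55/3.2,165+303/3.2,.104);b=plane(t,325+108/3.2,165+376/3.2,.104);print("bar",(a+b)/2,np.degrees(np.arctan2((a-b)[1],(a-b)[0])))
st=ctrl.get_state();print(st["time"],st["eef_pos"],R.from_quat(st["tcp_rot"]).as_matrix())
E
python3 c.py
```

```text
grip (array([ 0.4103, -0.2598,  0.1055]), array([ 0.5292, -0.5597]), array([-0.8156,  0.1423])) [ 0.4092 -0.2593  0.104 ]
rim (array([ 0.6433, -0.0449,  0.0727]), array([ 0.661 , -0.6997]), array([-0.7712,  0.1336])) [ 0.6406 -0.0431  0.078 ]
dial [ 0.4954 -0.013   0.075 ] well [ 0.6426 -0.0435  0.052 ] 0.14835687914141688 -11.71821046803319
bar [ 0.4927 -0.0137  0.104 ] 33.933821466397596
0.8 [0.2849 0.6119 0.2533] [[-0.9065  0.4221  0.    ]
 [ 0.4221  0.9065  0.    ]
 [-0.      0.     -1.    ]]
```

The rows are not in the units I measure in: shifts go in shares of 500 mm and turns go in shares of 360 degrees. I convert before sending: -363 mm / 500 = -0.726, -314 mm / 500 = -0.628, -25 degrees / 360 = -0.0694.

Emit:
{"op": "send_rows", "data": {
  "rows": "0 0 -0.0694 -0.726 -0.628 -0.094 1;0 0 -0.0694 -0.726 -0.628 -0.094 1;0 0 -0.0694 -0.726 -0.628 -0.094 1;0 0 -0.0694 -0.726 -0.628 -0.094 1;0 0 -0.0694 -0.726 -0.628 -0.094 1;0 0 -0.0694 -0.726 -0.628 -0.094 1;0 0 -0.0694 -0.726 -0.628 -0.094 1;0 0 -0.0694 -0.726 -0.628 -0.094 1",
  "grip_force": 50
}}

```text
time: 1.8
eef_pos: [0.4822, 0.1718, 0.3011]
tcp_rot: [0.0, 1.0, 0.0, 0.001]
contact_force: [1.1, 0.4, 0.5]
opening: 0.998
finger_force: 0.0
```

In the tool's units: -200 mm / 500 = -0.4, -70 mm / 500 = -0.14.

Emit:
{"op": "send_rows", "data": {
  "rows": "0 0 0 -0.14 -0.4 0 1;0 0 0 -0.14 -0.4 0 1;0 0 0 -0.14 -0.4 0 1;0 0 0 -0.14 -0.4 0 1;0 0 0 -0.14 -0.4 0 1;0 0 0 -0.14 -0.4 0 1"
}}

```text
time: 2.55
eef_pos: [0.5513, -0.0253, 0.3003]
tcp_rot: [-0.0, 1.0, 0.0, -0.0]
contact_force: [-0.9, 0.2, 0.2]
opening: 0.999
finger_force: 0.0
```

```bash
cat > d.py <<'E'
from h import *
np.set_printoptions(precision=4,suppress=True)
p=ctrl.read_camera("wrist"); save(p,"w1")
E=np.array(p["extrinsics"]); print(-E[:3,:3].T@E[:3,3],E[:3,:3],p["fx"],p["cx"],p["cy"])
for n in ("grinder","dial_grip","cup"):
    for d in ctrl.look_for(p,n)[:2]: print(n,d["p"],w(p,d["position"]))
print(ctrl.get_state()["eef_pos"])
for P in ((.642,-.043,.078),(.642,-.043,.052),(.494,-.0125,.104)): print(px(p,P))
E
python3 d.py
```

```text
[ 0.4757 -0.0244  0.4216] [[-0.0018  1.      0.0013]
 [ 0.9564  0.0013  0.292 ]
 [ 0.292   0.0018 -0.9564]] 369.3418714688348 317.21483193488854 236.29555398522226
grinder 0.84 [ 0.5636 -0.0297  0.0708]
dial_grip 0.68 [ 0.4938 -0.0124  0.0744]
dial_grip 0.57 [ 0.4163 -0.2391  0.0746]
cup 0.94 [ 0.4152 -0.2374  0.0758]
cup 0.83 [ 0.6455 -0.2101  0.0781]
[ 0.5513 -0.0248  0.3005]
[298.2315 293.8199]
[299.3743 283.2876]
[330.8493 146.4706]
```

View pics/w1.png

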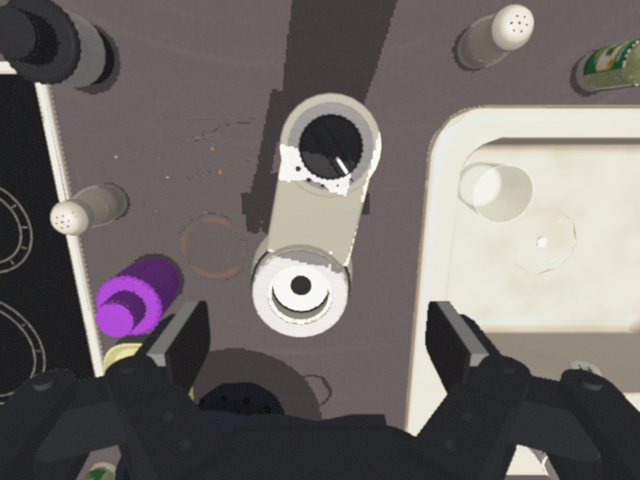

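```bash
cat > e.py <<'E'
from h import *
np.set_printoptions(precision=4,suppress=True)
def blob(p,c,r,lo,hi):
    g=cv2.cvtColor(np.array(p["color"]),cv2.COLOR_RGB2GRAY); g=cv2.resize(g,None,fx=4,fy=4,interpolation=cv2.INTER_LINEAR)
    m=((g>=lo)&(g<hi)).astype(np.uint8); k=np.zeros_like(m); cv2.circle(k,(int(4*c[0]),int(4*c[1])),4*r,1,-1)
    n,l,s,ce=cv2.connectedComponentsWithStats(m*k); i=1+np.argmax(s[1:,4]); return (ce[i]+.5)/4-.5,s[i]/4
t=ctrl.read_camera("top"); p=ctrl.read_camera("wrist"); s=ctrl.read_camera("scene")
for P,c,r in ((p,(301,286),16),(t,(361,200),9)):
    u,st=blob(P,c,r,0,90); print("hole",u,st,plane(P,*u,.052))
for P,c,r in ((p,(331,147),40),(t,(349.4,270.6),18)):
    u,st=blob(P,c,r,0,75); print("dial dark",u,st,plane(P,*u,.08))
g=cv2.cvtColor(np.array(p["color"]),cv2.COLOR_RGB2GRAY)
print(g[294,235:365:2]); print(g[240:350:2,300])
E
python3 e.py
```

```text
hole [300.1633 284.7079] [ 291.25  276.25   19.     18.   1079.  ] [ 0.644  -0.0418  0.052 ]
hole [359.6141 203.6074] [352.   198.    17.75  11.25 465.  ] [ 0.635  -0.0403  0.052 ]
dial dark [329.821 145.303] [  299.     114.25    63.5     64.75 12182.  ] [ 0.4945 -0.0123  0.08  ]
dial dark [347.3359 283.1523] [333.5  279.    29.25   9.75 698.75] [ 0.4705 -0.0078  0.08  ]
[103 101 100 100 103 100 100  99 126 222 232 231 232 232 233 234 245 248
 172  78 220 248 247 247 247 247 247 247 247 249 241 164 113 112 141 214
 250 247 247 247 247 247 247 247 247 241 106 248 246 234 236 236 237 237
 238 229 162  85  98  99  99 100 100 102 100]
[190 189 162 150 162 140 146 151 152 147 152 229 233 234 247 247 247 250
  68  55  53  55  55  52  52  54  51 110 250 247 247 247 247 247 248 170
  87 139 135 153 248 246 211 236 237 236 237 238 216  99  98 100 101 103
 103]
```

In the tool's units: -235 mm / 500 = -0.47, 141 mm / 500 = 0.282.

Emit:
{"op": "send_rows", "data": {
  "rows": "0 0 0 0.14 -0.234 0.1 1;0 0 0 0.282 -0.47 0.2 1;0 0 0 0.282 -0.47 0.2 1;0 0 0 0.282 -0.47 0.2 1;0 0 0 0.282 -0.47 0.2 1;0 0 0 0.282 -0.47 0.2 1;0 0 0 0.282 -0.47 0.2 1"
}}

```text
time: 3.78
eef_pos: [0.411, -0.2608, 0.2007]
tcp_rot: [-0.0, 1.0, -0.0, 0.0]
contact_force: [0.4, 0.1, -0.3]
opening: 1.001
finger_force: 0.0
```

```bash
cat > f.py <<'E'
from h import *
np.set_printoptions(precision=4,suppress=True)
p=ctrl.read_camera("wrist"); save(p,"w2")
for d in ctrl.look_for(p,"cup")[:2]: print(d["p"],w(p,d["position"]))
print(ctrl.get_state()["eef_pos"], px(p,(.4095,-.2595,.104)))
E
python3 f.py
```

```text
0.97 [ 0.4007 -0.2566  0.0752]
0.23 [ 0.5486 -0.2576  0.0502]
[ 0.4115 -0.2604  0.2011] [317.1904 247.694 ]
```

View pics/w2.png

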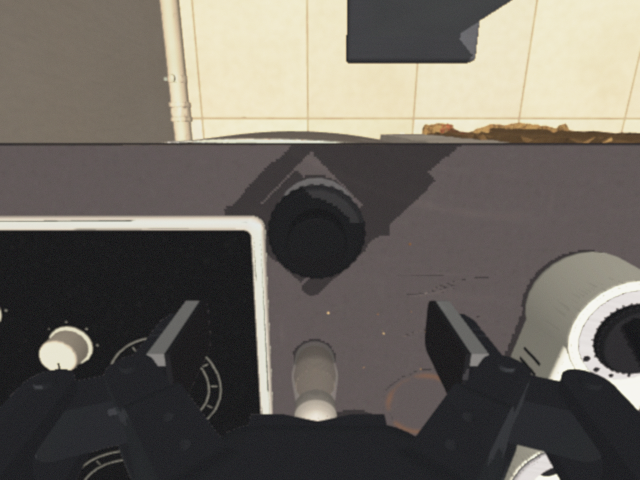

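```bash
python3 - <<'E'
import cv2,numpy as np
i=cv2.imread("pics/w2.png")[165:305,245:395]
i=np.clip(255*(i/90.)**.6,0,255).astype(np.uint8)
cv2.imwrite("pics/w2c.png",cv2.resize(i,None,fx=4,fy=4,interpolation=3))
E
```

```text
(no output)
```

View pics/w2c.png

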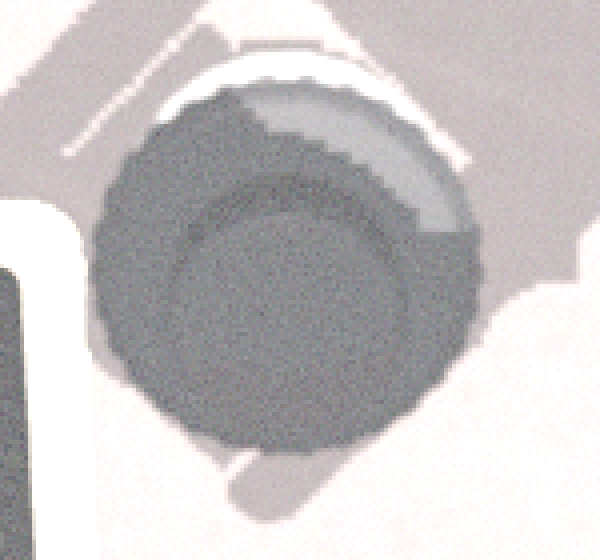

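The w2 crop shows the grip's top disc centred at about (317,247) in the full image. The prediction was (317.2,247.7), so the position is confirmed and I can descend.

In the tool's units: 99 mm / 500 = 0.198, 90 mm / 500 = 0.18.

Emit:
{"op": "send_rows", "data": {
  "rows": "0 0 0 0.002 0.002 0.11 1;0 0 0 0.002 0.002 0.18 1;0 0 0 0.002 0.002 0.198 1;0 0 0 0.002 0.002 0.198 1;0 0 0 0.002 0.002 0.198 0.2;0 0 0 0.002 0.002 0.198 -0.3;0 0 0 0.002 0.002 0.198 -1;0 0 0 0.002 0.002 0.198 -1",
  "grip_force": 50
}}

```text
time: 4.88
eef_pos: [0.4104, -0.2609, 0.1027]
tcp_rot: [-0.0, 1.0, -0.001, 0.001]
contact_force: [-0.2, -0.2, 5.6]
opening: 0.427
finger_force: 50.0
```

Emit:
{"op": "send_rows", "data": {
  "rows": "0 0 0 0 0 0 -1;0 0 0 0 0 0 -1"
}}

```text
time: 5.12
eef_pos: [0.4104, -0.2608, 0.1027]
tcp_rot: [-0.0, 1.0, -0.001, 0.001]
contact_force: [0.4, -0.1, 5.4]
opening: 0.426
finger_force: 50.0
```

In the tool's units: -110 mm / 500 = -0.22, -70 mm / 500 = -0.14.

Emit:
{"op": "send_rows", "data": {
  "rows": "0 0 0 0 0 -0.04 -1;0 0 0 0 0 -0.14 -1;0 0 0 0 0 -0.22 -1;0 0 0 0 0 -0.22 -1"
}}

```text
time: 5.62
eef_pos: [0.4109, -0.2612, 0.2143]
tcp_rot: [-0.0, 1.0, -0.002, 0.002]
contact_force: [-0.3, 0.4, -3.1]
opening: 0.426
finger_force: 51.1
```

Emit:
{"op": "send_rows", "data": {
  "rows": "0 0 0 -0.08 0.076 0 -1;0 0 0 -0.16 0.152 0 -1;0 0 0 -0.24 0.228 0 -1;0 0 0 -0.32 0.304 0 -1;0 0 0 -0.4 0.38 0 -1;0 0 0 -0.464 0.438 0 -1;0 0 0 -0.464 0.438 0 -1;0 0 0 -0.464 0.438 0 -1"
}}

```text
time: 6.62
eef_pos: [0.64, -0.0408, 0.2083]
tcp_rot: [-0.0, 1.0, 0.0, -0.003]
contact_force: [-0.1, 0.6, -2.0]
opening: 0.429
finger_force: 51.2
```

```bash
cat > g.py <<'E'
from h import *
np.set_printoptions(precision=4,suppress=True)
s=ctrl.read_camera("scene"); t=ctrl.read_camera("top"); p=ctrl.read_camera("wrist")
a=[cv2.resize(np.array(q["color"])[c[1]:c[3],c[0]:c[2]],(390,390),interpolation=3) for q,c in ((s,(290,150,450,310)),(p,(190,130,430,370)))]
cv2.imwrite("pics/h1.png",np.hstack(a)[:,:,::-1])
st=ctrl.get_state(); print(st["time"],st["eef_pos"],st["contact_force"],st["opening"])
E
python3 g.py
```

```text
6.775 [ 0.6405 -0.0418  0.2103] [ 0.5885  1.1715 -1.41  ] 0.42429348775991266
```

View pics/h1.png

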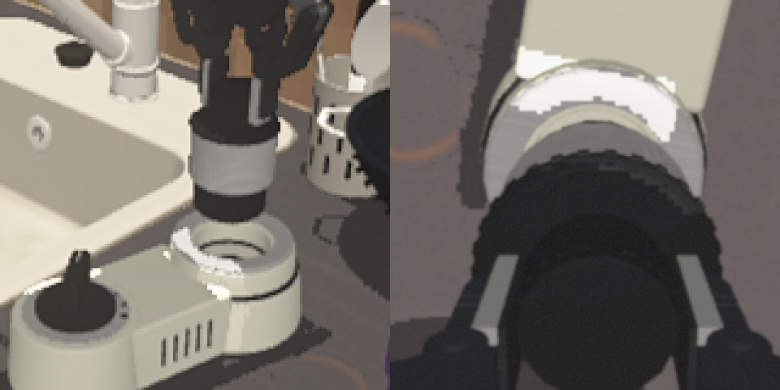

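In the tool's units: 15 mm / 500 = 0.03, 8 mm / 500 = 0.016.

Emit:
{"op": "send_rows", "data": {
  "rows": "0 0 0 -0.002 0 0.016 -1;0 0 0 -0.002 0 0.03 -1;0 0 0 -0.002 0 0.03 -1;0 0 0 -0.002 0 0.03 -1"
}}

```text
time: 7.28
eef_pos: [0.6425, -0.0409, 0.1963]
tcp_rot: [-0.0, 1.0, 0.0, -0.0]
contact_force: [-0.6, -0.3, -2.6]
opening: 0.424
finger_force: 51.2
```

In the tool's units: 36 mm / 500 = 0.072, 32 mm / 500 = 0.064.

Emit:
{"op": "send_rows", "data": {
  "rows": "0 0 0 0 -0.002 0.014 -1;0 0 0 0 -0.002 0.028 -1;0 0 0 0 -0.002 0.038 -1;0 0 0 0 -0.002 0.048 -1;0 0 0 0 -0.002 0.056 -1;0 0 0 0 -0.002 0.064 -1;0 0 0 0 -0.002 0.072 -1;0 0 0 0 -0.002 0.072 -1"
}}

```text
time: 8.28
eef_pos: [0.6427, -0.042, 0.16]
tcp_rot: [-0.0, 1.0, -0.0, 0.0]
contact_force: [2.3, -0.4, -3.6]
opening: 0.425
finger_force: 51.1
```

In the tool's units: 6 mm / 500 = 0.012, 5 mm / 500 = 0.01.

Emit:
{"op": "send_rows", "data": {
  "rows": "0 0 0 -0.002 0 0.004 -1;0 0 0 -0.002 0 0.008 -1;0 0 0 -0.002 0 0.01 -1;0 0 0 -0.002 0 0.012 -1;0 0 0 -0.002 0 0.012 -1;0 0 0 -0.002 0 0.012 -1"
}}

```text
time: 9.02
eef_pos: [0.6437, -0.0419, 0.1548]
tcp_rot: [-0.0, 1.0, -0.0, 0.0]
contact_force: [1.5, -0.5, 1.5]
opening: 0.428
finger_force: 51.5
```

In the tool's units: 0.5 mm / 500 = 0.001.

Emit:
{"op": "send_rows", "data": {
  "rows": "0 0 0 0 0 0.001 -1;0 0 0 0 0 0.001 -1;0 0 0 0 0 0 -0.05;0 0 0 0 0 0 0.2;0 0 0 0 0 0 0.6;0 0 0 0 0 0 1;0 0 0 0 0 0 1;0 0 0 0 0 0 1"
}}

```text
time: 10.02
eef_pos: [0.6435, -0.0419, 0.1543]
tcp_rot: [-0.0, 1.0, -0.0, -0.0]
contact_force: [0.0, -0.1, -0.0]
opening: 0.999
finger_force: 0.0
```

In the tool's units: 130 mm / 500 = 0.26, -110 mm / 500 = -0.22.

Emit:
{"op": "send_rows", "data": {
  "rows": "0 0 0 0 0 -0.04 1;0 0 0 0 0 -0.12 1;0 0 0 0 0 -0.22 1;0 0 0 0.18 0.04 -0.22 1;0 0 0 0.26 0.054 -0.22 1;0 0 0 0.26 0.054 -0.22 1;0 0 0 0.26 0.054 -0.22 1"
}}

```text
time: 10.9
eef_pos: [0.514, -0.015, 0.2663]
tcp_rot: [-0.0, 1.0, -0.0, 0.002]
contact_force: [0.4, 0.1, 0.3]
opening: 1.003
finger_force: 0.0
```

```bash
cat > g2.py <<'E'
from h import *
np.set_printoptions(precision=4,suppress=True)
s=ctrl.read_camera("scene"); p=ctrl.read_camera("wrist")
a=[cv2.resize(np.array(q["color"])[c[1]:c[3],c[0]:c[2]],(390,390),interpolation=3) for q,c in ((s,(280,180,440,340)),(p,(190,130,510,450)))]
cv2.imwrite("pics/h2.png",np.hstack(a)[:,:,::-1])
for q in (s,p):
  for n in ("dial_grip","cup"):
    for d in ctrl.look_for(q,n)[:1]: print(n,d["p"],w(q,d["position"]))
st=ctrl.get_state(); print(st["time"],st["eef_pos"],st["contact_force"],st["opening"])
print(px(p,(.494,-.0125,.104)),px(s,(.494,-.0125,.104)))
np.save("wp.npy",np.array([p["fx"],p["fy"],p["cx"],p["cy"]])); np.save("we.npy",np.array(p["extrinsics"]))
E
python3 g2.py
```

```text
dial_grip 0.57 [ 0.4904 -0.0253  0.0719]
cup 0.77 [ 0.6405 -0.2292  0.0734]
dial_grip 0.78 [ 0.4919 -0.0098  0.0754]
cup 0.87 [ 0.6281 -0.0353  0.1286]
11.2 [ 0.5145 -0.0153  0.2645] [-0.2632 -0.9256  0.1824] 1.0021327696234632
[319.3266 196.3879] [318.4623 259.594 ]
```

View pics/h2.png

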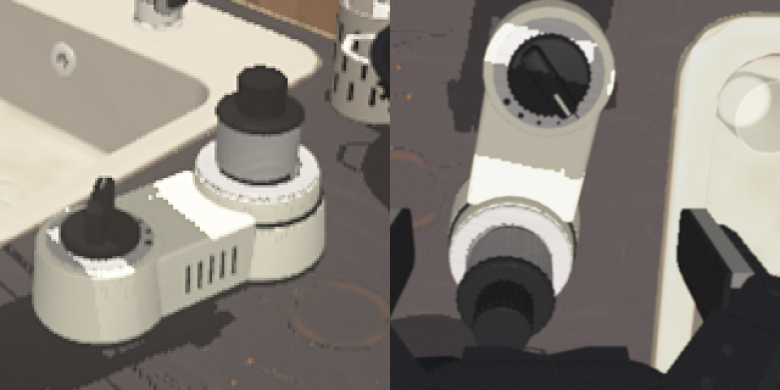

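```bash
python3 - <<'E'
from h import *
f=np.load("wp.npy");p=dict(fx=f[0],fy=f[1],cx=f[2],cy=f[3],extrinsics=np.load("we.npy"))
print(plane(p,320.4,190.7,.076))
c=lambda x,y:(190+(x-390)/1.21875,130+y/1.21875)
for z in(.104,):
  a=plane(p,*c(525,50),z);b=plane(p,*c(572,112),z);print(a,b,(a+b)/2,np.degrees(np.arctan2((b-a)[1],(b-a)[0])))
  a=plane(p,*c(555,95),z);b=plane(p,*c(566,112),z);print(np.degrees(np.arctan2((b-a)[1],(b-a)[0])))
s=ctrl.get_state();print(s["eef_pos"],s["qpos"])
E
```

```text
[ 0.49456646 -0.01143604  0.076     ]
[ 0.47445875 -0.02668793  0.104     ] [0.51448164 0.00343624 0.104     ] [ 0.4944702  -0.01162584  0.104     ] 36.967804248866656
32.668206418048996
[ 0.5145442  -0.01529818  0.26451142] [-2.26999032e-01 -8.06334575e-02  1.95361976e+00 -2.39791737e-05
  1.26842376e+00 -1.79813174e+00]
```

In the tool's units: 164 mm / 500 = 0.328, 3.5 mm / 500 = 0.007, -34.5 degrees / 360 = -0.0958.

Emit:
{"op": "send_rows", "data": {
  "rows": "0 0 -0.0278 0.02 0.004 0.06 1;0 0 -0.0556 0.04 0.007 0.12 1;0 0 -0.0833 0.04 0.007 0.16 1;0 0 -0.0958 0.04 0.007 0.2 1;0 0 -0.0958 0.04 0.007 0.26 1;0 0 -0.0958 0.04 0.007 0.31 1;0 0 -0.0958 0.04 0.007 0.328 1;0 0 -0.0958 0.04 0.007 0.328 1"
}}

```text
time: 12.2
eef_pos: [0.4936, -0.0115, 0.1]
tcp_rot: [-0.297, 0.955, 0.0, -0.001]
contact_force: [-0.1, 0.4, 1.1]
opening: 0.999
finger_force: 0.0
```

Emit:
{"op": "send_rows", "data": {
  "rows": "0 0 0 0 0 0 0.3;0 0 0 0 0 0 0;0 0 0 0 0 0 -0.4;0 0 0 0 0 0 -1;0 0 0 0 0 0 -1;0 0 0 0 0 0 -1",
  "grip_force": 40
}}

```text
time: 12.95
eef_pos: [0.4956, -0.014, 0.1013]
tcp_rot: [-0.297, 0.955, -0.004, 0.002]
contact_force: [3.8, -9.1, -3.0]
opening: 0.153
finger_force: 44.9
```

```bash
python3 - <<'E'
from h import *
s=ctrl.get_state();print(s["eef_pos"],R.from_quat(s["tcp_rot"]).as_matrix()[:2,1],s["contact_force"],s["wrist_torque"],s["opening"])
E
```

```text
[ 0.49556595 -0.01404056  0.10129188] [-0.56724726  0.8235081 ] [ 3.81326976 -9.06500184 -2.98412415] [-1.22762359 -0.49221014 -0.14167766] 0.15330117191235007
```

In the tool's units: -3 mm / 500 = -0.006, -1.5 mm / 500 = -0.003.

Emit:
{"op": "send_rows", "data": {
  "rows": "0 0 0 0 -0.003 0 -1;0 0 0 0 -0.006 0 -1;0 0 0 0 -0.006 0 -1"
}}

```text
time: 13.32
eef_pos: [0.4958, -0.0143, 0.1013]
tcp_rot: [-0.297, 0.955, -0.001, 0.0]
contact_force: [-0.6, -2.1, 5.3]
opening: 0.154
finger_force: 46.1
```

In the tool's units: -1 mm / 500 = -0.002, 35 degrees / 360 = 0.0972.

Emit:
{"op": "send_rows", "data": {
  "rows": "0 0 0.0139 0 0 -0.002 -1;0 0 0.0278 0 0 -0.002 -1;0 0 0.0417 0 0 -0.002 -1;0 0 0.0556 0 0 -0.002 -1;0 0 0.0694 0 0 -0.002 -1;0 0 0.0833 0 0 -0.002 -1;0 0 0.0972 0 0 -0.002 -1;0 0 0.0972 0 0 -0.002 -1"
}}

```text
time: 14.32
eef_pos: [0.4954, -0.013, 0.1013]
tcp_rot: [0.004, 1.0, 0.001, 0.0]
contact_force: [1.6, 2.1, 1.6]
opening: 0.154
finger_force: 45.5
```

In the tool's units: 34 degrees / 360 = 0.0944.

Emit:
{"op": "send_rows", "data": {
  "rows": "0 0 0.0139 0 0 0 -1;0 0 0.0278 0 0 0 -1;0 0 0.0417 0 0 0 -1;0 0 0.0556 0 0 0 -1;0 0 0.0694 0 0 0 -1;0 0 0.0833 0 0 0 -1;0 0 0.0944 0 0 0 -1;0 0 0.0944 0 0 0 -1"
}}

```text
time: 15.32
eef_pos: [0.4958, -0.0118, 0.1013]
tcp_rot: [0.296, 0.955, 0.002, 0.001]
contact_force: [3.4, 8.0, 0.7]
opening: 0.154
finger_force: 45.3
```

Emit:
{"op": "send_rows", "data": {
  "rows": "0 0 0 0 0 0 -1;0 0 0 0 0 0 -1"
}}

```text
time: 15.58
eef_pos: [0.4958, -0.0118, 0.1013]
tcp_rot: [0.296, 0.955, 0.002, 0.001]
contact_force: [4.0, 7.3, 0.3]
opening: 0.155
finger_force: 45.3
```

```bash
cat > k.py <<'E'
from h import *
np.set_printoptions(precision=4,suppress=True)
s=ctrl.read_camera("scene"); p=ctrl.read_camera("wrist"); 
a=[cv2.resize(np.array(q["color"])[c[1]:c[3],c[0]:c[2]],(390,390),interpolation=3) for q,c in ((s,(250,160,450,360)),(p,(190,130,510,450)))]
cv2.imwrite("pics/h3.png",np.hstack(a)[:,:,::-1])
s=ctrl.get_state();y=R.from_quat(s["tcp_rot"]).as_matrix()[:2,1]
print(s["time"],s["eef_pos"],np.degrees(np.arctan2(y[1],y[0])),s["contact_force"],s["wrist_torque"],s["opening"],s["finger_force"])
E
python3 k.py
```

```text
15.675 [ 0.4958 -0.0118  0.1013] 55.57944962340728 [ 3.3995  7.826  -0.151 ] [ 1.2534 -0.6253  0.1301] 0.1544570177835342 45.33265292644501
```

View pics/h3.png

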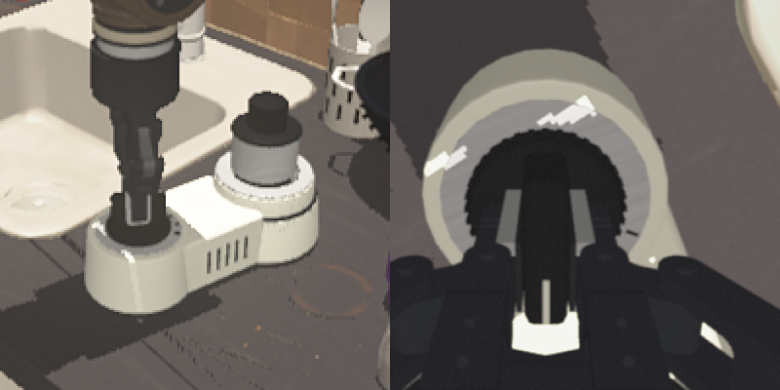

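The h3 picture shows the cup home and free in the collar. The bar sits squarely between the pads, its pointer turned about 69° (1.20 rad), and the wrist feels about 0.13 N m of spring torque. I'll take off the small side load and then hand in.

In the tool's units: 2 mm / 500 = 0.004, 1 mm / 500 = 0.002.

Emit:
{"op": "send_rows", "data": {
  "rows": "0 0 0 0 0.002 0 -1;0 0 0 0 0.004 0 -1;0 0 0 0 0.004 0 -1;0 0 0 0 0.004 0 -1"
}}

```text
time: 16.18
eef_pos: [0.496, -0.0117, 0.1012]
tcp_rot: [0.296, 0.955, 0.001, -0.001]
contact_force: [-0.5, 5.7, 2.9]
opening: 0.151
finger_force: 45.7
```

```bash
python3 - <<'E'
from h import *
s=ctrl.get_state();y=R.from_quat(s["tcp_rot"]).as_matrix()[:2,1];a=np.degrees(np.arctan2(y[1],y[0]))
print(s["time"],s["eef_pos"],a,s["contact_force"],s["wrist_torque"],s["finger_force"])
t=ctrl.read_camera("top")
for n in ("shaker","spice_jar"):
    for d in ctrl.look_for(t,n)[:3]: print(n,round(d["p"],2),w(t,d["position"]).round(3))
if abs(a-55.6)<1.5: print(ctrl.sign_off())
E
```

```text
16.175 [ 0.49597245 -0.01168566  0.10124175] 55.523750658030174 [-0.50533482  5.69946616  2.85909459] [1.06548554 0.06330135 0.11561279] 45.71768939495087
shaker 0.73 [ 0.557 -0.252  0.075]
shaker 0.56 [0.402 0.129 0.088]
spice_jar 0.67 [0.42  0.258 0.108]
the job is handed in; nothing more can be done
None
```

I handed the job in at 16.2 s: the steel cup stands home and released in the collar, the dial is held at the third click (about 1.2 rad, worked out from the tool angle), and the jar and both shakers have not moved.

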